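# Tare the kitchen scale, draw the zester and hold it ready over the bowl

### The arm

A 7-joint arm with a two-finger parallel gripper is mounted at the origin on the work surface; the furniture and walls round the work are solid. World frame = base frame: x ahead of the robot, y to its left, z up, the work surface at z = 0. Lengths are in mm, angles in rad, forces in N, time in s.
With the tool pointing down it reaches from about 400 to 850 mm from the base axis. Payload 6.9 kg.
Tool frame: the origin (TCP) lies at the centre of the arm's flange, where the gripper is bolted on; the fingertips stand 173 mm ahead of it and the grasp point (between the pads) lies 155 mm ahead of it; z points along the fingers, y is the line along which they close (so a half turn about z gives the same grasp; the last joint's range is limited). The gripper opens to 85 mm and grips with 20 to 120 N. Pads are 22 mm wide; open, the fingers measure 114 mm over their backs; the gripper's body (76 mm by 85 mm) begins 54 mm behind the grasp point. The pads swing forward as they close: fully open they stand 13 mm farther back than shut.
Start: joints at [-1.069, 0.507, -0.238, 1.5, 0.126, 1.149, -0.155], TCP at [241.564, 576.424, 404.675] pointing down, gripper open.
Joint ranges: [-3.08, 3.08], [-0.24, 2.05], [-1.43, 1.35], [0, 2.5], [-1.52, 4.66], [0.17, 1.96], [-2.89, 2.89]. Speed limits (rad/s): [2.39, 2.39, 3.14, 3.14, 3.14, 3.14, 3.14].

### API

Orientations are given as a unit quaternion [w, x, y, z].
In Python, from bench import bot gives the robot as it stands.
- The arm moves only by the tool apply_moves, never from a script. Its argument "targets" is a list that holds one entry, the list of rows, each a list of 6 numbers: the shift along the tool's x, y, z normalised to -1 to 1, where 1 is 0.5 m, then the turn, a rotation vector about the tool's x, y, z normalised to -1 to 1, where 1 is 180 degrees. In form: [[[tx, ty, tz, ax, ay, az], ...]]. A call has 1 to 10 rows; each row shifts and turns the commanded pose from where the row before left it, along the tool's axes as they then stand; what a row does not reach is not made up. A row lasts 1/12 s, in which the tool goes at most 41.7 mm and 7.16 degrees, less where a joint would pass 70% of its speed; a pose out of reach is approached as far as the arm can. A call with a number of a shift or a turn outside -1 to 1 is refused whole. A call with a gripper value outside its range is refused whole. "grip" is the opening, from -1 (shut) to 1 (fully open), set as the call begins (left out, the last holds). The fingers move at their own pace and stop on an object; "newtons" is the grip in N (left out, the last holds). Time passes only in rows, so rows that do not move let the fingers close. It gives the time, the measured TCP pose, the force, the opening and the grip force at its end, in the units of the state.
- bot.get_state(): the state, without advancing time (a new reading comes with each control period).
- bot.capture(name): name is "scene" or "top"; returns a dict with "img" (420x560x3 uint8, blue, green, red), "fx", "fy", "cx", "cy" (pixels), "view" (4x4, takes a point from world to camera coordinates). Camera axes: x right, y up, looking along -z (the intrinsics and any distortion apply to the point x, -y, -z); pixel columns grow to the right and rows downward; lengths in mm; the calibration is good to about 2 mm. A picture is of the moment at which its call begins. There is no depth.
- bot.job_done(): hands the job in; it is judged then, once.
The state is a dict: "t": time; "joint_positions": joint angles; "qvel": joint speeds; "tau": joint torques, N m; "position": TCP position; "orientation": TCP orientation; "wrist_force": force on the tool from outside, world axes, zero at the start; "moment": the same for the moment, N m; "width": finger opening in mm; "grip_force": force on a finger pad.
Only numpy, scipy, OpenCV 4.12 (cv2) and the standard library are available. Lean on these libraries where they do the work, as an engineer would, in place of code of your own. Each camera call takes 0.05 s, during which the arm holds its last target. There are 200 camera calls.

### The job

Get ready to weigh lemon zest: the little bowl on the kitchen scale is empty, so turn the ribbed tare knob, which turns the dial card, until the zero mark stands under the needle's tip, and let go of the knob. Then draw the zester straight up out of its slot in the wooden block and hold it over the bowl as for zesting: slanting at about 45 degrees with the handle end up and the teeth on the upper side, the middle of its toothed blade over the middle of the bowl, the blade a little above the rim and touching nothing. Finish while still holding it there in the gripper, with the bowl undisturbed on the pan, the needle still on zero and the other things left where they stand.

Things in the scene. Friction and masses are not known exactly. Their poses are not given: they have to be found in the camera images.
- scale: mechanical kitchen scale, fixed: a low black base 165 x 270 x 26 mm high; origin under its middle, its x axis runs from the dial's lower edge towards the tare knob (away from the robot at yaw 0, yaw varies up to 0.3 rad), y to the left. On its left (y = +65 mm) the round sprung steel pan, on its right (y = -75 mm) the round dial (radius 48 mm, centred at x = -30 mm, sloping up away from the robot, highest edge 76 mm above the table) and behind it the tare knob
- knob_grip (a point): centre of the ribbed round aluminium tare knob, 33 mm across and 26 mm high (this point is half-way up it, 70 mm above the table); it turns about the vertical on a spindle 21 mm across, which leaves 20 mm free below the knob. Nearest neighbours: the dial's rim, about 25 mm from the knob on the robot's side, and the bowl, about 80 mm to the left
- tare_knob (a joint): angle of the tare knob, rad, growing clockwise seen from above; range -1.0 to 2.2, stays where it is left (friction 0.03 N m). It turns the white dial card with its zero mark through the same angle in the same sense (clockwise knob, clockwise card); the needle moves only with the load on the pan. At the start the needle stands 0.3 to 1.4 rad clockwise of the zero mark (the bowl's weight varies), so the knob has to be turned clockwise by that much
- needle_tip (a point): tip of the thin black needle, 36 mm from the needle's pivot at the dial's centre
- zero_mark (a point): the zero mark of the dial card (long bar with a lozenge, near the uphill edge of the dial at the start), given at 36 mm from the dial's centre, where the needle's tip lies when the scale reads zero; it turns with the card. Its z axis is the dial's outward normal (tilted 0.35 rad from the vertical towards the robot) and its x axis points from the dial's centre to the mark
- pan_top (a point): centre of the top of the round steel pan, 124 mm across, about 55 mm above the table; it sinks under load (600 N/m), and every newton on it turns the needle 0.35 rad clockwise
- bowl: grey stoneware dip bowl, empty, about 0.15 to 0.3 kg, 105 mm across the rim, 58 mm high, walls about 8 mm; it stands loose on the scale's pan; origin at the centre of its underside, z up
- block: wooden tool block 70 x 135 x 105 mm high, fixed; origin under its middle. The zester stands in the slot at y = +30 mm, a short round wooden-handled spreader (stays there; its top is 144 mm above the table, 19 mm across) in the one at y = -40 mm. The slots are 90 mm deep
- zester_slot (a point): centre of the mouth of the zester's slot in the block's top, 105 mm above the table; slot 33 mm along the block's y, 7 mm along its x
- zester: lemon zester (flat rasp), loose, 70 to 120 g, 219 mm long: steel blade 118 mm long, 30 mm wide and 4 mm thick below, black rectangular handle above. Origin at the blade's lower end (its tip), 15 mm above the table at the start; z runs up along blade and handle to the handle's end; x is the outward normal of the face with the teeth, which in the block faces away from the robot (along the block's x axis); y runs across the blade's width
- zester_grip (a point): centre of the zester's handle, 172 mm from the tip, axes as the zester's; handle 20 mm (x) by 27 mm (y) by 94 mm (z), its end 47 mm beyond this point, 187 mm above the table at the start
- zester_teeth (a point): middle of the toothed blade, 60 mm from the tip and 112 mm from the handle's centre
- zester_tip (a point): lower end of the blade
- spreader: the spreader in the block's other slot; leave it there
- lemon: lemon on the worktop between scale and block, 72 mm long, 54 mm high; leave it
- apple: apple, 67 mm across, left of the scale; leave it
- salt: glass salt shaker, 44 mm across, 90 mm high, left of the scale; leave it
- pepper: glass pepper shaker of the same size beside it; leave it
- small_glass: small glass, 55 mm across, 63 mm high, on the right; leave it

How it is judged (in metres and radians):
On the way, in this order (a step that is already met when the one before it is completed fails the run):
1. the needle stands on zero and the fingers are off the scale, the zester still in its slot (distance between needle_tip and zero_mark below 0.006 m and contact force between the fingers and scale below 0.05 N and z of zester_tip in the frame of zester_slot below -0.06 m and horizontal distance between bowl and pan_top below 0.02 m and z of bowl in the frame of pan_top below 0.004 m and angle between bowl's own z axis and vertical below 0.1 rad), for 0.4 s.
2. the zester is drawn clear of its slot, still upright, in the fingers (z of zester_tip in the frame of zester_slot above 0 m and angle between zester's own z axis and vertical below 0.35 rad and horizontal distance between zester_tip and zester_slot below 0.06 m and contact force between the fingers and zester above 1 N), for 0.05 s.
At the end, for the whole second after the job is handed in: Zester held still, touching only the fingers, leaning 25-65 deg, handle up, teeth normal within 72 deg of up; teeth middle within 35 mm of the bowl's middle and under 130 mm above its rim, tip 6 mm or more above it; needle within 6 mm of zero; bowl upright within 20 mm of the pan's middle (contact force between the fingers and zester above 1 N and contact force between zester and block below 0.05 N and contact force between zester and bowl below 0.05 N and contact force between zester and scale below 0.05 N and linear speed of zester below 0.03 m/s and angle between zester's own z axis and vertical between 0.436 and 1.134 rad and angle between zester's own x axis and vertical below 1.25 rad and horizontal distance between zester_teeth and bowl below 0.035 m and z of zester_tip in the frame of bowl above 0.064 m and z of zester_teeth in the frame of bowl below 0.188 m and distance between needle_tip and zero_mark below 0.006 m and horizontal distance between bowl and pan_top below 0.02 m and z of bowl in the frame of pan_top below 0.004 m and angle between bowl's own z axis and vertical below 0.1 rad); the arm keeps its last pose, push and grip.
It fails at once if the bowl is pushed on the pan, lifted or tipped (distance of bowl from where it was at the start of the episode above 0.03 m or angle between bowl's own z axis and vertical above 0.25 rad).
It fails at once if the spreader is pulled out (distance of spreader from where it was at the start of the episode above 0.03 m).
It fails at once if a bystander is knocked (distance of any of lemon, apple, salt, pepper, small_glass from where it was at the start of the episode above 0.04 m).
It also fails if it takes over 59 s, if anything falls off the work surface, if the arm or the gripper's body presses on something with over 40 N, if the wrist force passes 120 N, or if a joint passes its speed limit or range.

## Working session

There is one attempt and no reset: what is moved stays moved. The work goes in short steps, Python scripts to look and compute and a tool call to move; the robot and the scene stay as the last step left them, time stands still between calls to the robot, and variables do not carry over. Pictures are saved under pics/ and viewed, at most 10 in all, crops included, and the job is handed in when it is done.

Besides the shell and the picture viewer there is one more tool, called after "Request:" by a JSON object that holds its "name" and its "arguments". apply_moves: Moves the arm, as the interface text tells. Its arguments: {"type":"object","properties":{"targets":{"type":"array","items":{"type":"array","items":{"type":"array","items":{"type":"number","minimum":-1,"maximum":1}}}},"grip":{"type":"number"},"newtons":{"type":"number"}},"required":["targets"]}

```bash
mkdir -p pics; ls; cat > h.py <<'E'
import numpy as np, cv2
from bench import bot
from scipy.spatial.transform import Rotation as R
def cap(n,f=None):
    c=bot.capture(n); c['img']=np.asarray(c['img']); c['view']=np.asarray(c['view'])
    if f: cv2.imwrite('pics/'+f,c['img'])
    return c
def ray(c,u,v):
    V=c['view']; d=np.array([(u-c['cx'])/c['fx'],-(v-c['cy'])/c['fy'],-1])
    return -V[:3,:3].T@V[:3,3], V[:3,:3].T@d
def onz(c,u,v,z):
    o,d=ray(c,u,v); return o+d*(z-o[2])/d[2]
def proj(c,p):
    q=c['view'][:3,:3]@np.asarray(p,float)+c['view'][:3,3]
    return np.array([c['cx']-c['fx']*q[0]/q[2], c['cy']+c['fy']*q[1]/q[2]])
def tool():
    s=bot.get_state(); w,x,y,z=s['orientation']
    return np.array(s['position']),R.from_quat([x,y,z,w]),s
E
python3 - <<'E'
from h import *
a=cap('scene','s0.png');b=cap('top','t0.png')
for c in(a,b): print({k:(np.round(c[k],3).tolist()) for k in c if k!='img'})
p,r,s=tool();print(p,r.as_matrix().round(3),s['width'],s['t'])
E
```

```text
pics
{'fx': 418.794, 'fy': 418.794, 'cx': 284.035, 'cy': 208.104, 'view': [[0.855, -0.519, 0.009, -483.404], [0.353, 0.594, 0.723, -273.464], [-0.38, -0.615, 0.691, -1064.982], [0.0, 0.0, 0.0, 1.0]]}
{'fx': 509.681, 'fy': 509.681, 'cx': 271.143, 'cy': 213.833, 'view': [[0.001, -1.0, -0.03, 1.026], [0.985, -0.004, 0.172, -577.42], [-0.172, -0.029, 0.985, -1758.321], [0.0, 0.0, 0.0, 1.0]]}
[241.53746678 576.25492797 403.94353174] [[-0.922  0.386 -0.001]
 [ 0.386  0.922 -0.001]
 [-0.    -0.002 -1.   ]] 85.40421192888365 0.1
```

View pics/s0.png

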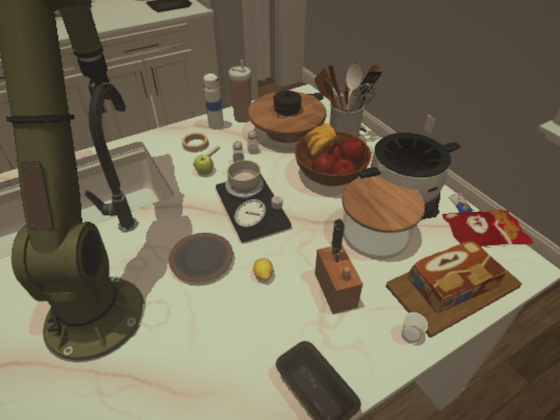

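View pics/t0.png

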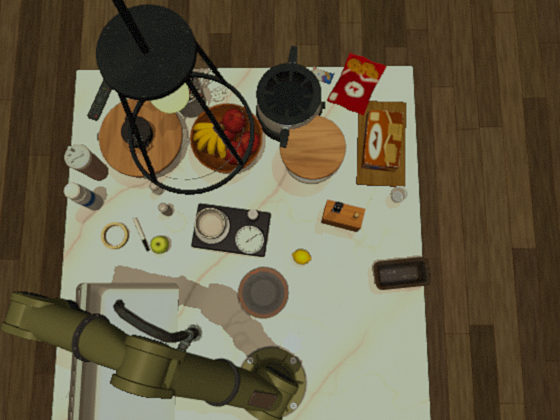

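The scene view shows the scale at about (252,205), the knob at (277,202), the bowl at (243,175), and the block at (338,280) with the zester handle at (338,240). In the top view the bowl is at (211,223), the knob at (253,214), the dial at (250,239) and the block at (343,215). I'll enlarge those areas.

```bash
python3 - <<'E'
from h import *
a=cv2.imread('pics/s0.png');b=cv2.imread('pics/t0.png')
def z(i,x,y,w,h): return cv2.resize(i[y:y+h,x:x+w],(400,300),interpolation=cv2.INTER_CUBIC)
m=np.vstack([np.hstack([z(b,185,190,100,75),z(b,310,190,80,60)]),np.hstack([z(a,210,155,100,75),z(a,290,215,120,90)])])
cv2.imwrite('pics/c0.png',m)
E
```

```text
(no output)
```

View pics/c0.png

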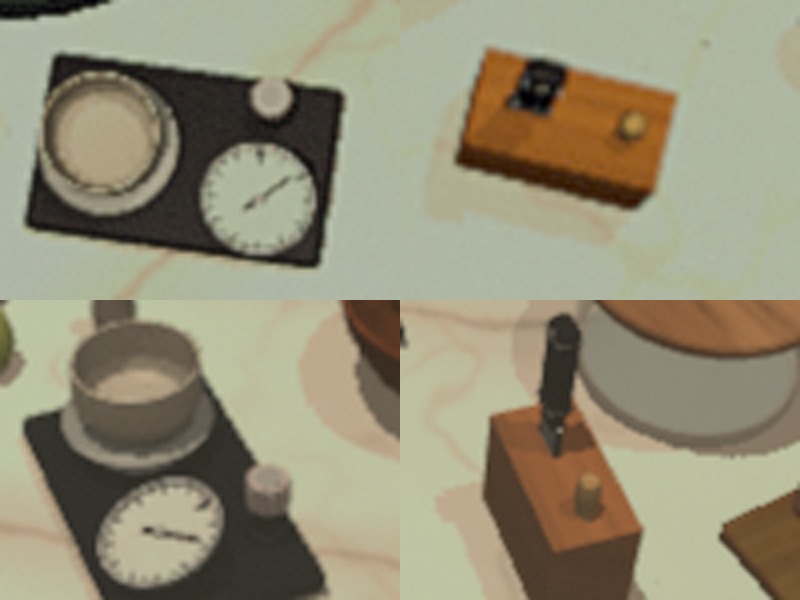

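```bash
python3 - <<'E'
from h import *
b=cap('top');a=cap('scene')
T=lambda x,y:(185+x/4,190+y/4); U=lambda x,y:(310+(x-400)/5,190+y/5)
S=lambda x,y:(210+x/4,155+(y-300)/4); W=lambda x,y:(290+(x-400)*.3,215+(y-300)*.3)
P=lambda n,c,uv,z:print(n,onz(c,*uv,z).round(1))
P('knobtop',b,T(271,98),83);P('knobtop s',a,S(268,475),83)
P('dial',b,T(258,199),59.5);P('dial s',a,S(160,531),59.5)
P('needle',b,T(303,176),64);P('zero',b,T(261,155),72);P('needle s',a,S(199,539),64);P('zero s',a,S(208,503),72)
P('bowl rim',b,T(103,132),112);P('pan',b,T(110,143),54)
P('bowl rim s',a,S(136,358),112)
for n,q in dict(TL=(57,54),TR=(343,92),BR=(316,266),BL=(27,228)).items(): P('scale'+n,b,T(*q),26)
for n,q in dict(TL=(487,48),TR=(676,94)).items(): P('block'+n,b,U(*q),105)
P('zend',b,U(545,72),187);P('spr',b,U(634,120),144)
P('zend s',a,W(563,323),187);P('spr s',a,W(588,480),144)
for n,q in dict(L=(489,414),R=(641,530),B=(553,550),F=(575,395)).items(): P('block s'+n,a,W(*q),105)
P('slot s',a,W(551,440),105)
P('lemon',b,(302,257),27);P('lemon s',a,(263,269),27)
E
```

```text
knobtop [569.6  63.3  83. ]
knobtop s [578.2  63.5  83. ]
dial [483.9  75.6  59.5]
dial s [490.   73.4  59.5]
needle [503.5  36.1  64. ]
zero [521.   72.4  72. ]
needle s [508.9  47.   64. ]
zero s [529.6  70.1  72. ]
bowl rim [535.6 205.3 112. ]
pan [534.8 207.6  54. ]
bowl rim s [542. 207. 112.]
scaleTL [620.7 261.6  26. ]
scaleTR [584.7   2.3  26. ]
scaleBR [428.2  26.1  26. ]
scaleBL [462.5 284.5  26. ]
blockTL [ 616.8 -195.3  105. ]
blockTR [ 584.  -323.8  105. ]
zend [ 583.9 -226.1  187. ]
spr [ 559.2 -289.2  144. ]
zend s [ 610.6 -188.1  187. ]
spr s [ 560.6 -292.2  144. ]
block sL [ 556.  -178.3  105. ]
block sR [ 588.3 -326.4  105. ]
block sB [ 522.8 -307.6  105. ]
block sF [ 626.  -196.9  105. ]
slot s [ 582.1 -224.5  105. ]
lemon [ 426.1 -108.5   27. ]
lemon s [ 431.9 -108.9   27. ]
```

The close-up shows the dial with the needle pointing to about 2 o'clock and the zero lozenge at 12. The knob is just behind the dial, and the black zester handle and light spreader stand in the block. I'll measure the dial angles by rectifying the dial plane, and tighten the zester estimate.

```bash
cat >> h.py <<'E'
YAW=-0.14
def dial(c,guess,f=None):
    g=c['img'].astype(np.uint8); u,v=proj(c,guess); u,v=int(u),int(v)
    hsv=g.max(2); m=np.zeros(hsv.shape,np.uint8); m[v-22:v+22,u-22:u+22]=(hsv[v-22:v+22,u-22:u+22]>120)
    n,l,st,ce=cv2.connectedComponentsWithStats(m); k=1+np.argmax(st[1:,4])
    cs,_=cv2.findContours((l==k).astype(np.uint8),cv2.RETR_EXTERNAL,cv2.CHAIN_APPROX_NONE)
    (eu,ev),ax,an=cv2.fitEllipse(cs[0]); C=onz(c,eu,ev,59.5)
    X=np.array([np.cos(.35)*np.cos(YAW),np.cos(.35)*np.sin(YAW),np.sin(.35)]); Yv=np.array([-np.sin(YAW),np.cos(YAW),0])
    # rectified: up=uphill, left=+y ; 5px/mm
    src=np.float32([proj(c,C+a*X+b*Yv) for a,b in((50,50),(50,-50),(-50,-50),(-50,50))])
    H=cv2.getPerspectiveTransform(src,np.float32([(0,0),(300,0),(300,300),(0,300)]))
    w=cv2.warpPerspective(cv2.cvtColor(g,cv2.COLOR_BGR2GRAY),H,(300,300),flags=cv2.INTER_CUBIC)
    pol=cv2.warpPolar(w,(144,720),(149.5,149.5),144,cv2.INTER_LINEAR)  # rows 0.5deg clockwise from +u
    pr=lambda r0,r1:np.roll(pol[:,int(r0*3):int(r1*3)].mean(1),180)  # 0 = uphill, clockwise
    if f: cv2.imwrite('pics/'+f,w)
    return C,ax,pr(14,30),pr(31,40),w
E
python3 - <<'E'
from h import *
ws=[]
for n in('top','scene'):
    c=cap(n); C,ax,i,o,w=dial(c,[485,75,59.5]); print(n,C.round(1),np.round(ax,1))
    for p in(i,o):
        p=cv2.GaussianBlur(np.r_[p,p,p].reshape(-1,1),(1,9),0).ravel()[720:1440]
        print([(k/2,int(p[k])) for k in np.argsort(p) if p[k]==min(p[np.arange(k-16,k+17)%720])][:5])
    ws.append(w)
cv2.imwrite('pics/d0.png',np.hstack(ws))
b=cap('top');a=cap('scene')
def tri(pa,pb):
    o1,d1=ray(a,*pa);o2,d2=ray(b,*pb);A=np.c_[d1,-d2];t=np.linalg.lstsq(A,o2-o1,rcond=None)[0]
    p,q=o1+t[0]*d1,o2+t[1]*d2;return ((p+q)/2).round(1),np.linalg.norm(p-q).round(1)
T=lambda x,y:(185+x/4,190+y/4); U=lambda x,y:(310+(x-400)/5,190+y/5)
S=lambda x,y:(210+x/4,155+(y-300)/4); W=lambda x,y:(290+(x-400)*.3,215+(y-300)*.3)
print('knob',tri(S(268,475),T(271,98)),'zend',tri(W(563,326),U(545,75)),'spr',tri(W(588,480),U(634,120)),'bowl',tri(S(136,358),T(103,132)))
E
```

```text
top [486.3  76.9  59.5] [26.5 27.2]
[(np.float64(50.0), 114), (np.float64(223.0), 163), (np.float64(356.0), 175), (np.float64(286.0), 176), (np.float64(154.0), 176)]
[(np.float64(357.0), 116), (np.float64(50.0), 151), (np.float64(234.0), 166), (np.float64(266.5), 166), (np.float64(203.5), 167)]
scene [488.3  72.8  59.5] [22.5 31.8]
[(np.float64(46.0), 95), (np.float64(235.0), 160), (np.float64(340.5), 181), (np.float64(173.0), 181), (np.float64(352.5), 181)]
[(np.float64(354.5), 115), (np.float64(49.0), 139), (np.float64(266.0), 160), (np.float64(84.0), 162), (np.float64(176.5), 166)]
knob (array([572.6,  61.6,  86.1]), np.float64(7.7)) zend (array([ 575.7, -222.7,  231.9]), np.float64(5.6)) spr (array([ 560.9, -290.2,  141.4]), np.float64(2.6)) bowl (array([537.7, 203.9, 115.2]), np.float64(5.5))
```

View pics/d0.png

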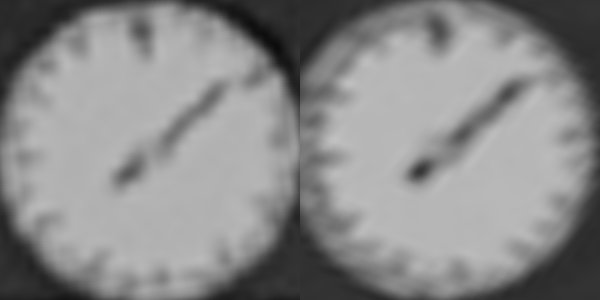

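The rectified dials show the zero lozenge at about -4° and the needle at about +49° (clockwise from uphill). The knob therefore needs roughly 52-53° clockwise. Before moving I'll check where the gripper appears relative to the faucet.

```bash
python3 - <<'E'
from h import *
a=cap('scene');b=cap('top')
for c in(a,b): print([proj(c,p).round(0).tolist() for p in([241,576,404],[241,576,231],[241,576,0],[573,62,404])])
print(onz(b,195,330,30),onz(b,120,303,300),onz(a,125,222,0))
i=a['img'][0:250,0:250].copy()
cv2.imwrite('pics/g0.png',cv2.resize(np.clip(i.astype(float)*1.8,0,255).astype(np.uint8),(600,600),interpolation=cv2.INTER_CUBIC))
E
```

```text
[[89.0, 56.0], [106.0, 109.0], [124.0, 165.0], [275.0, 105.0]]
[[61.0, 312.0], [85.0, 311.0], [110.0, 310.0], [246.0, 194.0]]
[173.30732422 264.33320211  30.        ] [265.24327004 443.8917339  300.        ] [162.06413212 290.99112677   0.        ]
```

View pics/g0.png

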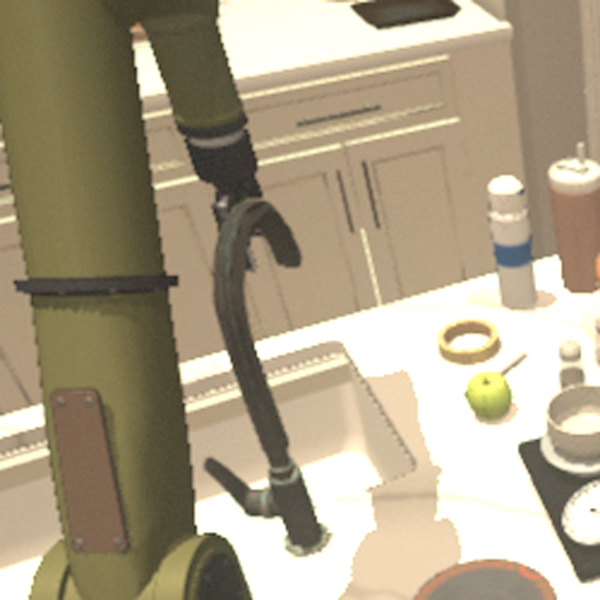

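The faucet arches between the base and the start pose, so I'll move +x first, then across to the knob at height.

Request:
{"name": "apply_moves", "arguments": {"targets": [[[-0.0615, 0.0258, -0.0067, 0, 0, 0], [-0.0615, 0.0258, -0.0067, 0, 0, 0], [-0.0615, 0.0258, -0.0067, 0, 0, 0], [-0.0615, 0.0258, -0.0067, 0, 0, 0], [-0.0615, 0.0258, -0.0067, 0, 0, 0], [-0.0615, 0.0258, -0.0067, 0, 0, 0], [-0.0615, 0.0258, -0.0067, 0, 0, 0], [-0.0615, 0.0258, -0.0067, 0, 0, 0], [-0.0615, 0.0258, -0.0067, 0, 0, 0]]]}}

```text
t: 1.25
position: [543.3, 576.1, 435.1]
orientation: [0.0, 0.197, 0.98, 0.0]
wrist_force: [1.0, 0.8, -0.8]
width: 85.6
grip_force: 0.0
```

Request:
{"name": "apply_moves", "arguments": {"targets": [[[-0.0285, -0.0576, 0, 0, 0, 0], [-0.0285, -0.0576, 0, 0, 0, 0], [-0.0285, -0.0576, 0, 0, 0, 0], [-0.0285, -0.0576, 0, 0, 0, 0], [-0.0285, -0.0576, 0, 0, 0, 0], [-0.0285, -0.0576, 0, 0, 0, 0], [-0.0285, -0.0576, 0, 0, 0, 0], [-0.0285, -0.0576, 0, 0, 0, 0]]]}}

```text
t: 1.92
position: [557.6, 318.4, 434.9]
orientation: [0.0, 0.197, 0.98, -0.0]
wrist_force: [0.3, -0.8, 0.9]
width: 85.5
grip_force: 0.0
```

Request:
{"name": "apply_moves", "arguments": {"targets": [[[-0.0285, -0.0576, 0, 0, 0, 0], [-0.0285, -0.0576, 0, 0, 0, 0], [-0.0285, -0.0576, 0, 0, 0, 0], [-0.0285, -0.0576, 0, 0, 0, 0], [-0.0285, -0.0576, 0, 0, 0, 0], [-0.0285, -0.0576, 0, 0, 0, 0], [-0.0285, -0.0576, 0, 0, 0, 0], [-0.0285, -0.0576, 0, 0, 0, 0], [0, 0, 0, 0, 0, 0]]]}}

```text
t: 2.67
position: [574.4, 55.5, 434.9]
orientation: [0.001, 0.202, 0.979, -0.002]
wrist_force: [-0.9, -0.7, 0.4]
width: 85.6
grip_force: 0.0
```

Request:
{"name": "apply_moves", "arguments": {"targets": [[[0, 0, 0.04, 0, 0, -0.0357], [0, 0, 0.04, 0, 0, -0.0357], [0, 0, 0.04, 0, 0, -0.0357], [0, 0, 0.04, 0, 0, -0.0357], [0, 0, 0.04, 0, 0, -0.0357], [0, 0, 0, 0, 0, -0.0357], [0, 0, 0, 0, 0, -0.0357], [0, 0, 0, 0, 0, 0]]], "grip": 0.4}}

```text
t: 3.33
position: [573.9, 63.4, 334.4]
orientation: [-0.0, -0.195, 0.981, 0.0]
wrist_force: [0.0, -0.9, -0.8]
width: 59.7
grip_force: 0.0
```

Request:
{"name": "apply_moves", "arguments": {"targets": [[[0, 0, 0.03, 0, 0, 0], [0, 0, 0.03, 0, 0, 0], [0, 0, 0.03, 0, 0, 0], [0, 0, 0.03, 0, 0, 0], [0, 0, 0.01, 0, 0, 0], [0, 0, 0, 0, 0, 0]]]}}

```text
t: 3.83
position: [573.6, 63.5, 268.9]
orientation: [-0.001, -0.192, 0.981, 0.0]
wrist_force: [-0.2, -0.1, 0.2]
width: 60.0
grip_force: 0.0
```

```bash
python3 - <<'E'
from h import *
a=cap('scene');b=cap('top')
p,r,s=tool();print(p.round(1),r.as_matrix().round(3).tolist(),s['width'],s['t'])
def z(c,n):
    i=c['img']; u,v=proj(c,[573,62,80]).astype(int); return cv2.resize(i[v-30:v+30,u-40:u+40],(400,300),interpolation=cv2.INTER_CUBIC)
cv2.imwrite('pics/k1.png',np.hstack([z(a,0),z(b,0)]))
E
```

```text
[574.1  63.6 270.4] [[-0.926, -0.377, 0.001], [-0.377, 0.926, 0.0], [-0.001, -0.0, -1.0]] 59.91127275649289 3.9333
```

View pics/k1.png

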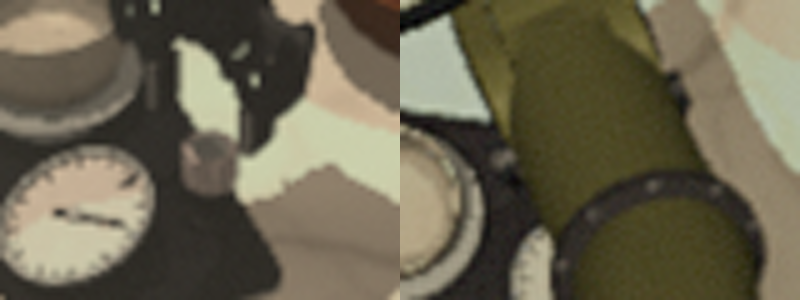

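In the scene crop the open fingertips end at about (150,110) and (248,150), straddling the knob at (208,150). In the top view the arm hides the knob.

```bash
python3 - <<'E'
from h import *
a=cap('scene'); u,v=proj(a,[573,62,80]).astype(int)
f=lambda x,y,z:onz(a,u-40+x/5,v-30+y/5,z).round(1)
print('tips',f(150,110,98),f(248,150,98),'knob',f(208,149,83))
E
```

```text
tips [554.   93.9  98. ] [586.4  33.2  98. ] knob [574.7  60.1  83. ]
```

Request:
{"name": "apply_moves", "arguments": {"targets": [[[0, 0, 0.02, 0, 0, 0], [0, 0, 0.02, 0, 0, 0], [0, 0, 0.02, 0, 0, 0], [0, 0, 0.02, 0, 0, 0], [0, 0, 0, 0, 0, 0]]]}}

```text
t: 4.4
position: [573.0, 63.2, 227.2]
orientation: [-0.002, -0.193, 0.981, 0.0]
wrist_force: [-0.3, 0.4, -0.9]
width: 59.7
grip_force: 0.0
```

Request:
{"name": "apply_moves", "arguments": {"targets": [[[-0.006, -0.006, 0, 0, 0, 0], [0, 0, 0, 0, 0, 0], [0, 0, 0, 0, 0, 0], [0, 0, 0, 0, 0, 0], [0, 0, 0, 0, 0, 0], [0, 0, 0, 0, 0, 0]]], "grip": -0.3, "newtons": 20}}

```text
t: 4.9
position: [577.5, 64.7, 230.5]
orientation: [0.0, -0.194, 0.981, 0.002]
wrist_force: [-3.1, 7.2, 0.4]
width: 32.2
grip_force: 21.0
```

Request:
{"name": "apply_moves", "arguments": {"targets": [[[0, 0.006, 0, 0, 0, 0], [0, 0, 0, 0, 0, 0], [0, 0, 0, 0, 0, 0.02], [0, 0, 0, 0, 0, 0.02], [0, 0, 0, 0, 0, 0.02], [0, 0, 0, 0, 0, 0.02], [0, 0, 0, 0, 0, 0.02], [0, 0, 0, 0, 0, 0]]], "newtons": 30}}

```text
t: 5.57
position: [577.3, 64.6, 230.5]
orientation: [0.001, -0.036, 0.999, 0.0]
wrist_force: [1.6, 1.2, 2.7]
width: 32.1
grip_force: 30.2
```

Request:
{"name": "apply_moves", "arguments": {"targets": [[[0, 0, 0, 0, 0, 0.027], [0, 0, 0, 0, 0, 0.027], [0, 0, 0, 0, 0, 0.027], [0, 0, 0, 0, 0, 0.027], [0, 0, 0, 0, 0, 0.027], [0, 0, 0, 0, 0, 0.027], [0, 0, 0, 0, 0, 0.027], [0, 0, 0, 0, 0, 0]]]}}

```text
t: 6.23
position: [577.1, 63.5, 230.5]
orientation: [0.001, 0.258, 0.966, -0.0]
wrist_force: [0.7, -3.0, 4.6]
width: 31.7
grip_force: 30.5
```

```bash
cat > meas.py <<'E'
from h import *
import sys
ws=[]
for n in('top','scene'):
    try:
        c=cap(n); C,ax,i,o,w=dial(c,[485,75,59.5]); print(n,C.round(1),np.round(ax,1))
    except Exception as e: print(n,e); continue
    for p in(i,o):
        p=cv2.GaussianBlur(np.r_[p,p,p].reshape(-1,1),(1,9),0).ravel()[720:1440]
        print([(float(k/2),int(p[k])) for k in np.argsort(p) if p[k]==min(p[np.arange(k-16,k+17)%720])][:4])
    ws.append(w)
cv2.imwrite('pics/'+sys.argv[1],np.hstack(ws))
E
python3 meas.py d1.png
```

```text
top [533.7 153.7  59.5] [0. 1.]
[(43.5, 37), (23.5, 37), (90.0, 44), (126.5, 45)]
[(174.0, 30), (358.5, 32), (40.5, 37), (153.5, 41)]
scene [488.3  76.6  59.5] [20.6 32.2]
[(51.5, 106), (232.5, 172), (260.0, 175), (316.5, 175)]
[(51.0, 103), (259.0, 136), (226.0, 152), (323.5, 156)]
```

View pics/d1.png

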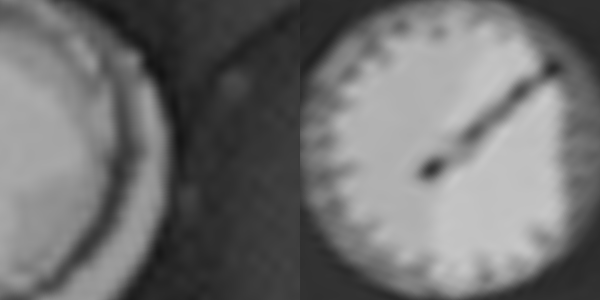

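The scene view shows the lozenge in line with the needle tip at about (552,68) (the arm hides the dial in the top view). I'll release, rise, and check again.

Request:
{"name": "apply_moves", "arguments": {"targets": [[[0, 0, 0, 0, 0, 0], [0, 0, 0, 0, 0, 0], [0, 0, 0, 0, 0, 0], [0, 0, 0, 0, 0, 0], [0, 0, -0.04, 0, 0, 0], [0, 0, -0.06, 0, 0, 0], [0, 0, -0.06, 0, 0, 0], [0, 0, -0.06, 0, 0, 0], [0, 0, -0.06, 0, 0, 0], [0, 0, -0.04, 0, 0, 0]]], "grip": 0.15}}

```text
t: 7.17
position: [576.7, 64.7, 392.7]
orientation: [0.001, 0.256, 0.967, 0.001]
wrist_force: [1.1, 0.4, -0.2]
width: 49.0
grip_force: 0.0
```

```bash
python3 meas.py d2.png; python3 -c "
from h import *
p,r,s=tool();print(p.round(1),r.as_matrix().round(3).tolist(),np.round(s['joint_positions'],2))"
```

```text
top [513.7   5.8  59.5] [ 1.8 15.9]
[(329.5, 17), (212.0, 36), (256.5, 55), (257.0, 55)]
[(343.0, 11), (172.5, 28), (195.0, 34), (230.5, 36)]
scene [487.8  73.9  59.5] [21.6 32.3]
[(47.0, 94), (280.0, 170), (311.0, 170), (346.5, 171)]
[(48.5, 100), (260.0, 145), (350.5, 158), (320.5, 159)]
[577.3  64.8 393.6] [[-0.868, 0.496, 0.007], [0.496, 0.868, 0.001], [-0.005, 0.004, -1.0]] [-0.11  0.44 -0.07  1.64  0.04  1.05  0.86]
```

Needle and zero mark still coincide at about 47–48° after release. Next I'll go above the zester and yaw the tool so the fingers close along the block's x.

Request:
{"name": "apply_moves", "arguments": {"targets": [[[0, 0, -0.06, 0, 0, 0], [0, 0, -0.06, 0, 0, 0], [-0.0351, -0.0625, 0, 0, 0, 0], [-0.0351, -0.0625, 0, 0, 0, 0], [-0.0351, -0.0625, 0, 0, 0, 0], [-0.0351, -0.0625, 0, 0, 0, 0], [-0.0351, -0.0625, 0, 0, 0, 0], [-0.0351, -0.0625, 0, 0, 0, 0], [-0.0351, -0.0625, 0, 0, 0, 0], [-0.0351, -0.0625, 0, 0, 0, 0]]], "grip": 0.7}}

```text
t: 8.1
position: [574.0, -223.7, 448.7]
orientation: [-0.001, 0.256, 0.967, 0.0]
wrist_force: [0.2, 0.5, 0.9]
width: 72.9
grip_force: 0.0
```

Request:
{"name": "apply_moves", "arguments": {"targets": [[[0, 0, 0, 0, 0, 0.0377], [0, 0, 0, 0, 0, 0.0377], [0, 0, 0, 0, 0, 0.0377], [0, 0, 0, 0, 0, 0.0377], [0, 0, 0, 0, 0, 0.0377], [0, 0, 0, 0, 0, 0.0377], [0, 0, 0, 0, 0, 0.0377], [0, 0, 0, 0, 0, 0.0377], [0, 0, 0, 0, 0, 0.0377], [0, 0, 0, 0, 0, 0.0377]]]}}

```text
t: 8.93
position: [574.3, -221.9, 448.6]
orientation: [-0.001, 0.754, 0.657, -0.001]
wrist_force: [-0.3, 0.2, -0.7]
width: 72.6
grip_force: 0.0
```

Request:
{"name": "apply_moves", "arguments": {"targets": [[[0, 0, 0, 0, 0, 0.0377], [0, 0, 0, 0, 0, 0]]]}}

```text
t: 9.1
position: [574.4, -221.8, 448.6]
orientation: [-0.001, 0.792, 0.611, -0.001]
wrist_force: [-0.5, 0.4, -0.2]
width: 72.7
grip_force: 0.0
```

```bash
python3 - <<'E'
from h import *
p,r,s=tool();print(p.round(1),r.as_matrix().round(3).tolist(),np.round(s['joint_positions'],2),s['width'])
a=cap('scene');b=cap('top')
def z(c,q,w,h):
    i=c['img']; u,v=proj(c,q).astype(int); print(u,v);return cv2.resize(i[v-h:v+h,u-w:u+w],(400,300),interpolation=cv2.INTER_CUBIC)
cv2.imwrite('pics/z1.png',np.hstack([z(a,[575,-222,220],48,36),z(b,[490,76,60],48,36)]))
E
python3 meas.py d3.png
```

```text
[ 574.4 -221.8  448.6] [[0.253, 0.967, -0.002], [0.967, -0.253, 0.0], [-0.0, -0.002, -1.0]] [ 0.14  0.47  0.32  1.46 -0.15  1.24  0.21] 72.67362793462172
336 226
249 238
top [486.2  76.6  59.5] [26.5 27.5]
[(49.5, 119), (224.5, 168), (119.0, 181), (325.0, 181)]
[(49.5, 108), (319.0, 162), (197.5, 169), (351.5, 169)]
scene [489.   74.2  59.5] [23.3 32.2]
[(49.0, 103), (231.0, 176), (87.0, 192), (279.5, 193)]
[(50.0, 101), (258.5, 166), (350.5, 172), (80.0, 176)]
```

View pics/z1.png

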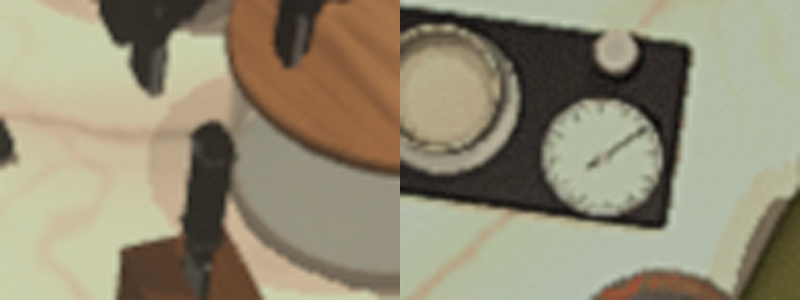

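Both views now put the zero mark under the needle (49–50°). In the scene crop the fingertips, at about (152,92) and (292,65), straddle the zester's end at (212,140).

```bash
python3 - <<'E'
from h import *
a=cap('scene'); u,v=336,226
k=96/400
f=lambda x,y,z:onz(a,u-48+x*k,v-36+y*k,z).round(1)
print('tips',f(152,92,280),f(292,65,280),'zend',f(212,140,234),'z',f(212,137,234))
E
```

```text
tips [ 538.6 -215.1  280. ] [ 617.2 -237.1  280. ] zend [ 575.6 -227.2  234. ] z [ 577.  -225.3  234. ]
```

Request:
{"name": "apply_moves", "arguments": {"targets": [[[0, 0, 0.04, 0, 0, 0], [0, 0, 0.04, 0, 0, 0], [0, 0, 0.04, 0, 0, 0], [0, 0, 0.04, 0, 0, 0], [0, 0, 0.037, 0, 0, 0], [0, 0, 0, 0, 0, 0]]]}}

```text
t: 9.85
position: [573.5, -221.6, 347.6]
orientation: [-0.003, 0.79, 0.613, -0.002]
wrist_force: [-1.0, 0.4, 0.4]
width: 72.5
grip_force: 0.0
```

Request:
{"name": "apply_moves", "arguments": {"targets": [[[0, 0, 0, 0, 0, 0], [0, 0, 0, 0, 0, 0], [0, 0, 0, 0, 0, 0], [0, 0, 0, 0, 0, 0], [0, 0, 0, 0, 0, 0], [0, 0, 0, 0, 0, 0], [0, 0, 0, 0, 0, 0]]], "grip": -0.7, "newtons": 20}}

```text
t: 10.43
position: [575.0, -222.4, 352.6]
orientation: [0.001, 0.79, 0.613, 0.001]
wrist_force: [1.4, 0.7, 5.2]
width: 20.0
grip_force: 20.5
```

Request:
{"name": "apply_moves", "arguments": {"targets": [[[0, 0, 0, 0, 0, 0], [0, 0, 0, 0, 0, 0], [0, 0, -0.02, 0, 0, 0], [0, 0, -0.03, 0, 0, 0], [0, 0, -0.03, 0, 0, 0]]], "newtons": 60}}

```text
t: 10.85
position: [575.1, -221.9, 391.5]
orientation: [0.0, 0.79, 0.613, 0.0]
wrist_force: [3.8, -1.7, -2.8]
width: 19.4
grip_force: 59.5
```

Request:
{"name": "apply_moves", "arguments": {"targets": [[[0, 0, -0.04, 0, 0, 0], [0, 0, -0.04, 0, 0, 0], [0, 0, -0.04, 0, 0, 0], [0, 0, -0.04, 0, 0, 0], [0, 0, -0.04, 0, 0, 0], [0, 0, -0.04, 0, 0, 0], [0, 0, 0, 0, 0, 0]]]}}

```text
t: 11.43
position: [574.1, -222.4, 515.1]
orientation: [0.002, 0.79, 0.613, 0.001]
wrist_force: [-0.2, -0.7, -0.5]
width: 19.0
grip_force: 59.8
```

```bash
python3 - <<'E'
from h import *
p,r,s=tool();print(p.round(1),r.as_matrix().round(3).tolist(),np.round(s['joint_positions'],2),s['width'],s['grip_force'])
a=cap('scene')
u,v=proj(a,p+[0,0,-155]).astype(int); w=a['img'][v-60:v+90,u-100:u+100]
cv2.imwrite('pics/z2.png',cv2.resize(w,(800,600),interpolation=cv2.INTER_CUBIC))
# final pose
th=np.deg2rad(40); d=np.array([np.cos(np.deg2rad(66)),np.sin(np.deg2rad(66)),0])
bowl=np.array([538,205.,0]); g=191+(120)*np.cos(th)  # grasp 120 above teeth
ax=np.array([*(np.sin(th)*d[:2]),-np.cos(th)])
t=np.array([bowl[0],bowl[1],191])-ax*(120+155); print('TCP final',t.round(1))
E
```

```text
[ 574.1 -222.4  515.1] [[0.249, 0.968, 0.004], [0.968, -0.249, -0.002], [-0.001, 0.004, -1.0]] [ 0.14  0.44  0.32  1.33 -0.14  1.39  0.2 ] 19.03410318741562 59.76304113864899
TCP final [466.1  43.5 401.7]
```

View pics/z2.png

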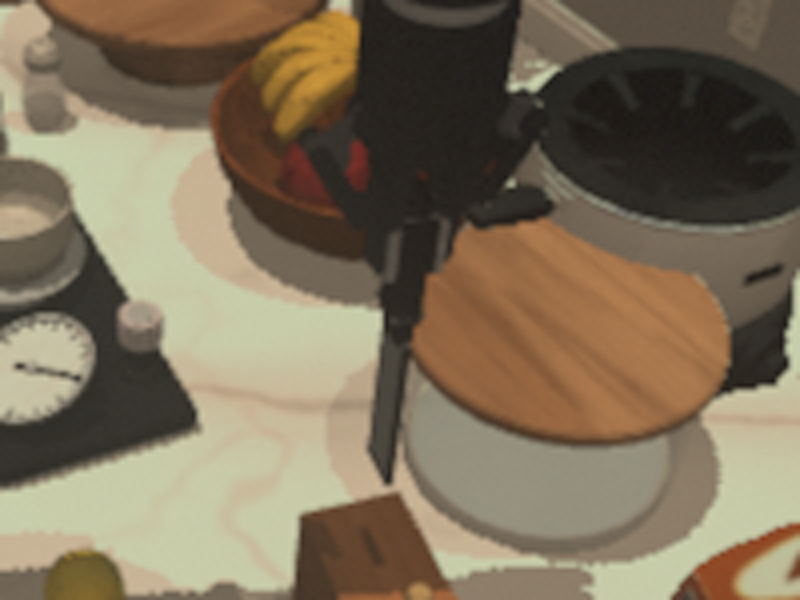

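The zester is clear of its slot, upright in the fingers, with its tip at about (388,480) above the block. I'll carry it toward the bowl at height, then yaw.

Request:
{"name": "apply_moves", "arguments": {"targets": [[[0.0512, -0.038, 0, 0, 0, 0], [0.0512, -0.038, 0, 0, 0, 0], [0.0512, -0.038, 0, 0, 0, 0], [0.0512, -0.038, 0, 0, 0, 0], [0.0512, -0.038, 0, 0, 0, 0], [0.0512, -0.038, 0, 0, 0, 0], [0.0512, -0.038, 0, 0, 0, 0], [0.0512, -0.038, 0, 0, 0, 0], [0.0512, -0.038, 0, 0, 0, 0], [0, 0, 0, 0, 0, 0]]]}}

```text
t: 12.32
position: [463.7, 49.5, 510.0]
orientation: [-0.002, 0.788, 0.616, -0.001]
wrist_force: [-0.0, 0.7, -0.1]
width: 19.6
grip_force: 59.7
```

Request:
{"name": "apply_moves", "arguments": {"targets": [[[0, 0, 0, 0, 0, -0.037], [0, 0, 0, 0, 0, -0.037], [0, 0, 0, 0, 0, -0.037], [0, 0, 0, 0, 0, -0.037], [0, 0, 0, 0, 0, -0.037], [0, 0, 0, 0, 0, -0.037], [0, 0, 0, 0, 0, -0.037], [0, 0, 0, 0, 0, -0.037], [0, 0, 0, 0, 0, -0.037], [0, 0, 0, 0, 0, -0.037]]]}}

```text
t: 13.15
position: [465.7, 43.4, 510.0]
orientation: [-0.001, 0.321, 0.947, -0.001]
wrist_force: [-0.6, -0.1, -1.3]
width: 19.0
grip_force: 59.8
```

Request:
{"name": "apply_moves", "arguments": {"targets": [[[0, 0, 0, 0, 0, -0.037], [0, 0, 0, 0, 0, -0.037], [0, 0, 0, -0.037, 0, 0], [0, 0, 0, -0.037, 0, 0], [0, 0, 0, -0.037, 0, 0], [0, 0, 0, -0.037, 0, 0], [0, 0, 0, -0.037, 0, 0], [0, 0, 0, -0.037, 0, 0], [0, 0, 0, 0, 0, 0]]]}}

```text
t: 13.9
position: [465.5, 42.2, 509.7]
orientation: [0.072, 0.202, 0.917, 0.336]
wrist_force: [-0.7, -0.4, -2.4]
width: 19.4
grip_force: 60.0
```

```bash
python3 - <<'E'
from h import *
p,r,s=tool();M=r.as_matrix();print(p.round(1),M.round(3).tolist(),np.round(s['joint_positions'],2),s['width'],s['grip_force'])
print('teeth',(p+M[:,2]*275).round(1),'tip',(p+M[:,2]*335).round(1))
D=np.array([538,205,191])-(p+M[:,2]*275); print('tool shift',(M.T@D/500).round(4), np.linalg.norm(D))
E
```

```text
[465.5  42.2 509.7] [[-0.908, 0.321, 0.268], [0.418, 0.693, 0.588], [0.003, 0.646, -0.764]] [ 0.09  0.13  0.02  1.89 -0.8   1.03  1.64] 19.399735899283435 59.972240924835205
teeth [539.2 203.8 299.7] tip [555.2 239.  253.9]
tool shift [ 0.0024 -0.1395  0.1669] 108.75759452491846
```

Request:
{"name": "apply_moves", "arguments": {"targets": [[[0.0004, -0.0233, 0.0278, 0, 0, 0], [0.0004, -0.0233, 0.0278, 0, 0, 0], [0.0004, -0.0233, 0.0278, 0, 0, 0], [0.0004, -0.0233, 0.0278, 0, 0, 0], [0.0004, -0.0233, 0.0278, 0, 0, 0], [0.0004, -0.0233, 0.0278, 0, 0, 0], [0, 0, 0, 0, 0, 0], [0, 0, 0, 0, 0, 0], [0, 0, 0, 0, 0, 0], [0, 0, 0, 0, 0, 0]]]}}

```text
t: 14.73
position: [465.3, 44.2, 403.5]
orientation: [0.073, 0.199, 0.919, 0.334]
wrist_force: [-0.4, -0.1, -0.7]
width: 19.5
grip_force: 59.9
```

```bash
python3 - <<'E'
from h import *
p,r,s=tool();M=r.as_matrix();print(p.round(1),s['t'],np.round(s['joint_positions'],2))
print('teeth',(p+M[:,2]*275).round(1),'tip',(p+M[:,2]*335).round(1))
a=cap('scene')
u,v=proj(a,[520,160,120]).astype(int); w=a['img'][v-75:v+75,u-100:u+100]
cv2.imwrite('pics/f.png',cv2.resize(w,(800,600),interpolation=cv2.INTER_CUBIC))
E
```

```text
[465.3  44.2 403.5] 14.7333 [ 0.11  0.24 -0.02  2.07 -0.96  0.83  1.91]
teeth [538.6 204.8 192.6] tip [554.7 239.8 146.6]
```

View pics/f.png

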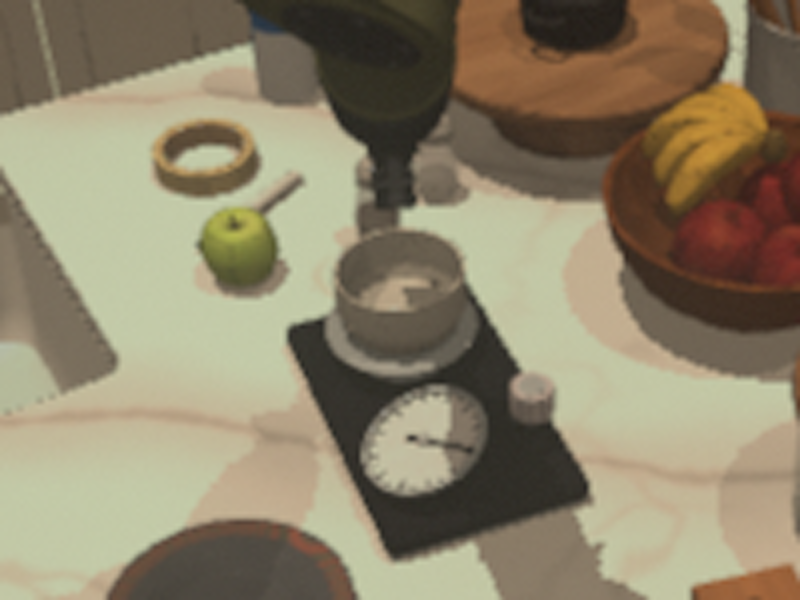

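The view runs along the tool's axis, so the gripper at (395,190) hides the blade. The bowl sits undisturbed at (400,290) and the needle is still on the zero mark at (468,450). Going by the tool pose and grip (19.5 mm, 60 N), the zester leans 40°, teeth up, centred over the bowl, with the tip about 32 mm above the rim. I'll hand in.

```bash
python3 -c "
from bench import bot
print(bot.job_done())"
```

```text
the job is handed in; nothing more can be done
None
```

I handed the job in at about 15 s of robot time, and no verdict came back. The needle reads zero, and the gripper holds the zester leaning 40° with its teeth up over the middle of the bowl; its final pose is worked out from the arm's pose and grip, because the gripper hid the blade in the last picture.

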